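# Draw the reaction tray from the kit case and hold it to the light panel

### The job

Swing the lid of the reagent kit case right back, past upright, and leave it open. Draw the framed reaction tray straight up out of its slot, leaving the plain cover plate, the vials and everything else in place. Finish holding the tray in the gripper, upright, centred a few centimetres in front of the lit face of the light panel and parallel to it without touching it, so that it can be checked against the light; do not put it down or let go.

Things in the scene. Friction and masses are not known exactly. Their poses are not given: they have to be found in the camera images.
- case: Fixed white moulded kit case, 200 mm (its x) by 150 mm (its y) by 120 mm high, walls 4 mm, open at the top under the lid; origin at the centre of its underside, z up. Inside is a grey foam insert, its deck 65 mm above the underside, with two slots cut across it at x = -52 mm and x = +52 mm (each 15 mm wide in x, 104 mm long in y, centred on y = 0, floor 25 mm above the underside) and a row of three vial wells at x = 0 between them.
- lid (a joint): Angle of the case lid in rad: 0 closed (lying on the rim), 1.57 standing upright, 1.95 the stop. The hinge is the case's rim on its +y side and the axis lies along the case's x; the lid is 200 by 152 by 5 mm (its top 6 mm above the rim when closed), 0.1 kg, with a stiff hinge (about 0.16 N m) that stays at any angle. At the start it is closed or a little ajar.
- lid_hinge (a point): Point on the lid's hinge axis, midway along it: 75 mm to the case's +y from its centre, 120 mm above its underside. Fixed to the case, axes like the case's.
- lid_handle (a point): Middle of the black bow handle on the lid's upper side near its free edge: a round bar 10 mm thick lying along the case's x, 68 mm between its two post centres, 140 mm from the hinge axis along the lid and 38 mm above it (27 mm free between bar and lid). Swings with the lid; axes are the lid's, equal to the case's when closed.
- tray: Loose white reaction tray standing on edge in one of the two slots (either one), hidden by the lid: a shallow framed dish 100 mm wide (its y), 85 mm tall (its z), 12 mm thick (its x), with a recessed face dotted with small spots on its +x side and a solid 18 mm high band along its top edge to take hold of. 40 to 85 g, rigid. Origin at the centre of its lower edge; in the slot its lower edge is 25 mm and its top edge 110 mm above the case's underside, its axes like the case's.
- tray_center (a point): Centre of the reaction tray, 42.5 mm above its lower edge.
- cover: Loose plain white flat cover plate, no recess, 100 mm wide, 65 mm tall, 10 mm thick, standing in the other slot with its top 90 mm above the case's underside; stays there. Origin at the centre of its lower edge.
- panel: Fixed light panel: an upright white slab 230 mm wide (its y), 18 mm thick (its x), its top edge 190 mm above the work surface, on a flat foot 12 mm high that reaches 35 mm to its +x from the middle and 55 mm to its -x. Its +x side, the side away from the robot, is the lit face. Origin at the bottom centre.
- panel_face (a point): Centre of the lit face of the light panel, 109 mm above the work surface; x points out of the lit face, y along its width, z up.
- vial0: Bystander: capped amber vial, 24 mm diameter, 50 mm tall, in a well of the case at the case's x = 0, y = -42 mm, its cap 15 mm above the foam deck. Origin at its foot.
- vial1: Bystander: same vial in the middle well.
- vial2: Bystander: same vial in the well at y = +42 mm.
- vial3: Bystander: same vial standing on the work surface beyond the light panel.
- vial4: Bystander: same vial standing on the work surface beyond the light panel, farther right.
- bottle: Bystander: clear glass bottle without cap, 66 mm diameter, 122 mm tall, standing on the far side of the work surface. Origin at its foot.
- cap: Bystander: white ribbed screw cap, 44 mm diameter, 24 mm high, lying on the work surface between the case and the light panel. Origin at its foot.

How it is judged:
By the outcome, as a careful person would: the job done as asked, in the order asked, and still so for the second after the job is handed in, while the arm keeps its last pose, push and grip.
It also fails if it takes over 53 s, if anything falls off the work surface, if the arm or the gripper's body presses on something with over 40 N, if the wrist force passes 120 N, or if a joint passes its speed limit or range.

### The arm

A 7-joint arm with a two-finger parallel gripper is mounted at the origin on the work surface. World frame = base frame: x ahead of the robot, y to its left, z up, the work surface at z = 0. Lengths are in m, angles in rad, forces in N, time in s.
With the tool pointing down it reaches from about 0.425 to 0.875 m from the base axis. Payload 8.4 kg.
Tool frame: the origin (TCP) lies midway between the tips of the shut fingers; the grasp point (between the pads) lies 19 mm behind it; z points along the fingers, y is the direction in which the jaws open and shut (so a half turn about z gives the same grasp; the last joint's range is limited). The gripper opens to 87 mm and grips with 3 to 60 N. Pads are 19 mm wide; open, the fingers measure 117 mm over their backs; the gripper's body (75 mm by 190 mm) begins 51 mm behind the grasp point.
Start: joints at [1.204, 0.333, 0.04, 1.465, -0.013, 1.343, -0.059], TCP at [0.172, -0.627, 0.223] pointing down, gripper open.
Joint ranges: [-2.58, 2.58], [-0.38, 2.09], [-1.3, 1.39], [0.25, 2.4], [-1.5, 4.64], [0.08, 2.09], [-2.65, 2.65]. Speed limits (rad/s): [2.22, 2.22, 2.79, 2.79, 3.14, 3.14, 3.14].

### API

Orientations are given as a unit quaternion [x, y, z, w].
In Python, from cell import manip, cams, ticket gives the robot as it stands. The module is installed in compiled form; this text tells all that it offers.
- The arm moves only by the shell command python3 -m jog 'ROWS' [FORCE]. ROWS is JSON, a list of rows, each a list of 3 entries, a list of its own where there are three numbers: the opening in per cent of the stroke, from 0 (shut) to 100 (fully open), then the shift along the tool's x, y, z in m, then the turn about the tool's z in rad. In form: [[jaw, [tx, ty, tz], roll], ...]. A call has 1 to 5 rows; each row is the pose to reach, as a shift and turn from the pose commanded when the call began, along the tool's axes at that moment; what a row does not reach only later rows make up. A row lasts 1/8 s, in which the tool goes at most 62.5 mm and 10.7 degrees, less where a joint would pass 70% of its speed; a pose out of reach is approached as far as the arm can. A call with a gripper value outside its range is refused whole. The fingers move at their own pace and stop on an object; FORCE is the grip in N (left out, the last holds). Time passes only in rows, so rows that repeat a pose let the fingers close. It gives the time, the measured TCP pose, the force and the opening at its end, in the units of the state.
- manip.sense(): the state, without advancing time (a new reading comes with each control period).
- cams.grab_frame(name): name is "scene" or "top" or "wrist"; returns a dict with "pixels" (480x640x3 uint8, red, green, blue), "fx", "fy", "cx", "cy" (pixels), "eye" and "orientation" of the camera in the world. Camera axes: x right, y down, z forward; pixel columns grow to the right and rows downward; lengths in m; the calibration is good to about 2 mm. A picture is of the moment at which its call begins. There is no depth.
- ticket.hand_in(): hands the job in, once; it reports no verdict.
The state is a dict: "clock": time; "qpos": joint angles; "joint_velocities": joint speeds; "tau": joint torques, N m; "tcp_pos": TCP position; "tcp_rot": TCP orientation; "ft_force": force on the tool from outside, world axes, zero at the start; "torque": the same for the moment, N m; "finger_gap": finger opening in m.
Only numpy, scipy, OpenCV 4.12 (cv2) and the standard library are available. Lean on these libraries where they do the work, as an engineer would, in place of code of your own. Each camera call takes 0.05 s, during which the arm holds its last target. There are 200 camera calls.

## Working session

There is one attempt and no reset: what is moved stays moved. The work goes in short steps, Python scripts to look and compute and a shell command to move; the robot and the scene stay as the last step left them, time stands still between calls to the robot, and variables do not carry over. Pictures are saved under pics/ and viewed, about 8 in all and at most 12, crops included, and the job is handed in when it is done.

```bash
mkdir -p pics; cat > h.py <<'E'
import numpy as np, cv2
from cell import manip, cams, ticket
from scipy.spatial.transform import Rotation as R
def grab(n,f=None):
    d=cams.grab_frame(n)
    if f: cv2.imwrite('pics/'+f,d['pixels'][:,:,::-1])
    return d
def ray(d,u,v):
    r=R.from_quat(d['orientation']).apply([(u-d['cx'])/d['fx'],(v-d['cy'])/d['fy'],1]); return np.array(d['eye']),r/np.linalg.norm(r)
def onz(d,u,v,z):
    e,r=ray(d,u,v); return e+r*(z-e[2])/r[2]
def proj(d,p):
    c=R.from_quat(d['orientation']).inv().apply(np.array(p)-d['eye']); return d['fx']*c[0]/c[2]+d['cx'],d['fy']*c[1]/c[2]+d['cy']
def tri(d1,p1,d2,p2):
    a,r=ray(d1,*p1);b,s=ray(d2,*p2)
    t=np.linalg.lstsq(np.c_[r,-s],b-a,rcond=None)[0]; return (a+r*t[0]+b+s*t[1])/2, np.linalg.norm(a+r*t[0]-b-s*t[1])
E
python3 - <<'E'
from h import *
for n in('scene','top'):
    d=grab(n,n+'0.png'); print(n,d['eye'],d['orientation'],d['fx'],d['cx'],d['cy'])
s=manip.sense();print(s)
E
```

```text
scene [ 0.95276501 -0.54296846  0.91941777] [ 0.89312736  0.30324108 -0.09916382 -0.31707239] 621.6091737920051 307.06370718588545 246.5022279928388
top [ 0.43702163 -0.06337376  0.98050125] [ 0.71221057 -0.69764206  0.04014911 -0.06663116] 478.72606528650584 319.6035764612888 233.2267429704281
{'clock': 0.1, 'qpos': array([ 1.20374433,  0.3338714 ,  0.03983379,  1.46617533, -0.01337868,
        1.34330535, -0.0584937 ]), 'joint_velocities': array([ 0.00042034, -0.00121716, -0.00029165, -0.00137478, -0.00038834,
        0.00048691,  0.00091485]), 'tau': array([ 3.31601797e-03, -6.57813048e+01,  1.33980241e+00, -4.04706717e+01,
       -5.96218952e-02,  4.10219387e-02,  6.53097186e-05]), 'tcp_pos': array([ 0.17190804, -0.62641419,  0.22173121]), 'tcp_rot': array([ 9.91042833e-01,  1.33542296e-01, -1.53233015e-04, -7.31167474e-04]), 'ft_force': array([-0.27015519, -0.8262051 ,  0.04253167]), 'torque': array([-0.01906431,  0.00890109,  0.01160524]), 'finger_gap': 0.08692972543549714}
```

View pics/scene0.png

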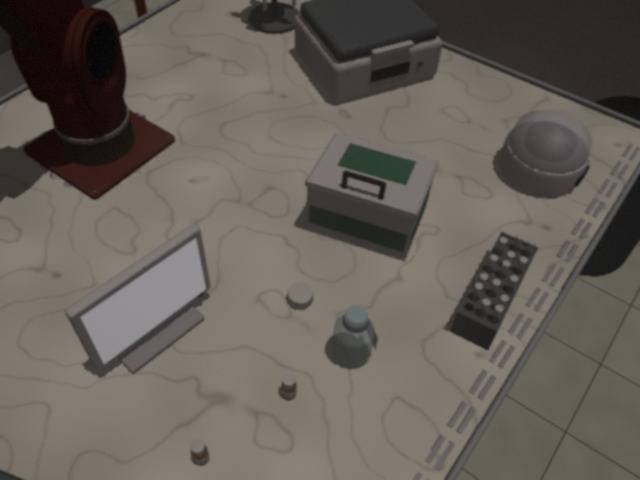

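View pics/top0.png

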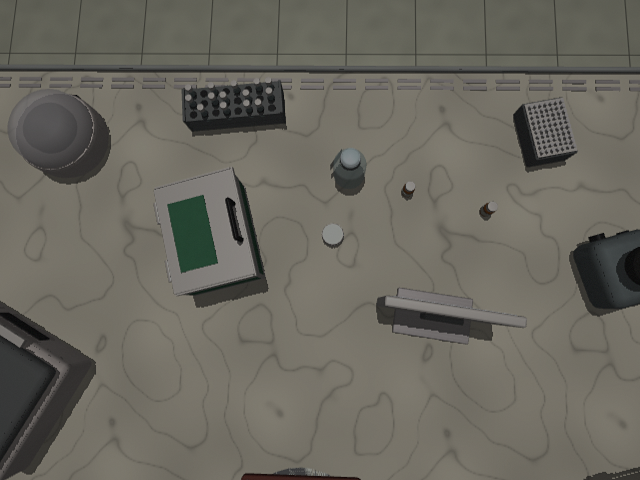

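The top view shows the case at left, with its lid corners at about (154,188), (234,169), (263,275) and (177,294). The handle is at (235,222), facing −y, and the panel's top edge runs from (385,303) to (525,322). The lid looks closed or slightly ajar.

```bash
python3 - <<'E'
from h import *
T=grab('top');S=grab('scene')
t=[(234,169),(263,275),(177,294),(154,188)];s=[(405,210),(308,178),(332,136),(436,160)]
for a,b in zip(t,s): print('lid',tri(T,a,S,b),onz(T,*a,.126))
# handle dark mask
g=cv2.cvtColor(T['pixels'],cv2.COLOR_RGB2GRAY)
m=np.zeros_like(g);m[190:250,220:250]=(g[190:250,220:250]<45)*255
n,l,st,c=cv2.connectedComponentsWithStats(m);i=1+st[1:,4].argmax();ys,xs=np.where(l==i)
r=cv2.minAreaRect(np.c_[xs,ys].astype(np.float32));print('h',r)
g2=cv2.cvtColor(S['pixels'],cv2.COLOR_RGB2GRAY)
print('hand',tri(T,(229,200),S,(384,184)),tri(T,(241,242),S,(343,175)))
for k in cv2.boxPoints(r):print(k,onz(T,*k,.16))
for a,b in [((385,300),(200,230)),((525,320),(68,313))]: print('panel top',tri(T,a,S,b),onz(T,*a,.19))
# lit face in scene by brightness
mm=(S['pixels'].min(2)>125).astype(np.uint8); n,l,st,c=cv2.connectedComponentsWithStats(mm);i=1+st[1:,4].argmax();print(st[i],c[i])
ys,xs=np.where(l==i);r=cv2.minAreaRect(np.c_[xs,ys].astype(np.float32));
h=cv2.convexHull(np.c_[xs,ys]);q=cv2.approxPolyDP(h,6,True)[:,0];print(q.tolist())
print('cap',onz(T,333,235,.024),'bottle',onz(T,349,158,.122),'v3',onz(T,410,186,.05),'v4',onz(T,490,207,.05))
E
```

```text
lid (array([0.67336719, 0.12241901, 0.15251328]), np.float64(0.009635426375054825)) [0.68466827 0.13212346 0.126     ]
lid (array([0.49336504, 0.07143915, 0.15247671]), np.float64(0.015677147282306868)) [0.48944022 0.06990218 0.126     ]
lid (array([0.45051988, 0.22184334, 0.1242817 ]), np.float64(0.005137128798794904)) [0.45222199 0.22327747 0.126     ]
lid (array([0.64400078, 0.27642074, 0.13313527]), np.float64(0.0015417361371580646)) [0.64632321 0.27991127 0.126     ]
h ((233.7646942138672, 219.94119262695312), (46.2061882019043, 8.24335765838623), 77.47119140625)
hand (array([0.61729497, 0.12932672, 0.17037824]), np.float64(0.0037452632386586154)) (array([0.54608748, 0.10742562, 0.16460347]), np.float64(0.007955264228166668))
[224.7294  198.28238] [0.62118768 0.13814442 0.16      ]
[232.77646 196.49414] [0.62463639 0.1239844  0.16      ]
[242.79999 241.6    ] [0.54460218 0.10231707 0.16      ]
[234.75293 243.38824] [0.54120283 0.11626103 0.16      ]
panel top (array([ 0.45055089, -0.14080191,  0.18144207]), np.float64(0.0038921240403516372)) [ 0.44909904 -0.14139132  0.19      ]
panel top (array([ 0.42162647, -0.36480155,  0.19307086]), np.float64(0.0028347410220229967)) [ 0.42247176 -0.36479579  0.19      ]
[  82  240  123  123 6436] [145.09493474 301.84415786]
[[195, 240], [204, 288], [104, 362], [82, 316]]
cap [ 0.57927192 -0.05286785  0.024     ] bottle [ 0.70966978 -0.08085229  0.122     ] v3 [ 0.67642342 -0.20394741  0.05      ] v4 [ 0.63639108 -0.35944073  0.05      ]
```

```bash
cat >> h.py <<'E'
def need(p,yaw=None):
    s=manip.sense();r=R.from_quat(s['tcp_rot']);M=r.as_matrix();y=np.arctan2(M[1,0],M[0,0])
    sh=r.inv().apply(np.array(p)-s['tcp_pos']);print('shift',sh.round(4),'roll',None if yaw is None else round(y-yaw,4),'tcp',s['tcp_pos'].round(4),'yaw',round(y,4),'F',s['ft_force'].round(1),'t',round(s['clock'],2),'gap',round(s['finger_gap'],4),'q',s['qpos'].round(2))
E
python3 -m jog '[[50,[0.0,0,-0.06],0],[50,[0.04,-0.04,-0.08],0],[50,[0.08,-0.08,-0.08],0],[50,[0.12,-0.12,-0.08],0],[50,[0.16,-0.16,-0.08],0]]'
python3 -m jog '[[50,[0.04,-0.04,0],0],[50,[0.08,-0.08,0],0],[50,[0.12,-0.12,0],0],[50,[0.16,-0.16,0],0],[50,[0.2,-0.2,0],0]]'
python3 -c "
from h import *
need([.583,.118,.26],.287)"
```

```text
clock: 0.82
tcp_pos: [0.2846, -0.4284, 0.3025]
tcp_rot: [0.991, 0.134, 0.0, 0.0]
ft_force: [1.3, 0.9, -0.1]
finger_gap: 0.0472
clock: 1.45
tcp_pos: [0.4244, -0.1827, 0.3027]
tcp_rot: [0.991, 0.133, 0.0, 0.0]
ft_force: [1.5, -0.4, -0.4]
finger_gap: 0.0437
shift [ 0.2324 -0.2481  0.0426] roll -0.0194 tcp [ 0.4244 -0.1827  0.3027] yaw 0.2676 F [ 1.5 -0.4 -0.4] t 1.45 gap 0.0437 q [ 0.73 -0.07 -0.4   1.75 -0.03  1.45 -0.96]
```

```bash

python3 -m jog '[[50,[0.04,-0.042,0],0],[50,[0.08,-0.085,0],0],[50,[0.12,-0.128,0],0],[50,[0.16,-0.17,0.0],0],[50,[0.2,-0.212,0.02],-0.02]]'
python3 -m jog '[[50,[0.033,-0.036,0.022],0],[50,[0.033,-0.036,0.022],0]]'
python3 - <<'E'
from h import *
d=grab('wrist','w1.png');need([.583,.118,.26],.287);print(d['eye'],R.from_quat(d['orientation']).as_matrix().round(2))
S=grab('scene');print(proj(S,[.583,.118,.16]),proj(d,[.583,.118,.16]))
E
```

```text
clock: 2.08
tcp_pos: [0.5622, 0.0746, 0.2838]
tcp_rot: [0.99, 0.143, 0.002, 0.0]
ft_force: [0.2, -1.9, 0.4]
finger_gap: 0.0434
clock: 2.33
tcp_pos: [0.5812, 0.1212, 0.258]
tcp_rot: [0.989, 0.146, -0.002, -0.001]
ft_force: [0.4, -0.8, 0.4]
finger_gap: 0.0433
shift [ 0.0012  0.0011 -0.0008] roll 0.0042 tcp [0.5816 0.1187 0.2592] yaw 0.2912 F [-0.2 -0.2  0.4] t 2.38 gap 0.0433 q [ 0.31  0.28 -0.71  1.52  0.18  1.41 -1.69]
[0.66263768 0.14564985 0.41983377] [[ 0.29 -0.91 -0.29]
 [-0.96 -0.28 -0.09]
 [-0.    0.31 -0.95]]
(np.float64(361.7874977837292), np.float64(183.48692696751164)) (np.float64(320.7497658678775), np.float64(241.2059609255228))
```

View pics/w1.png

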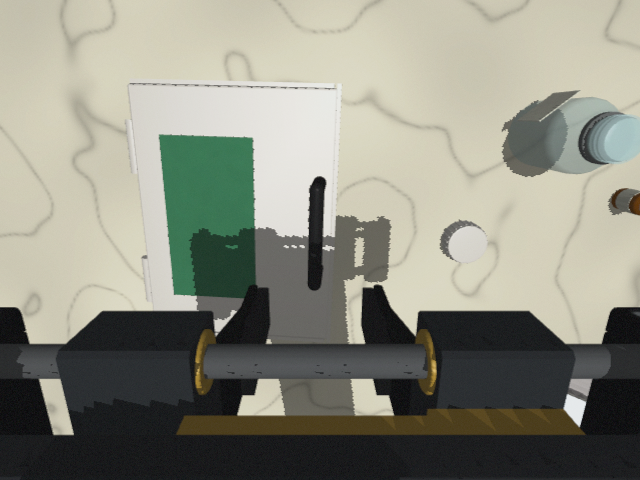

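The wrist view shows the bar running from (320,180) to (315,287), close to the predicted (321,241). I'll triangulate its midpoint with the top view.

```bash
python3 - <<'E'
from h import *
d=grab('wrist');g=d['pixels'].max(2);m=np.zeros_like(g);m[170:295,300:335]=(g[170:295,300:335]<40)*255
n,l,st,c=cv2.connectedComponentsWithStats(m);i=1+st[1:,4].argmax();ys,xs=np.where(l==i);r=cv2.minAreaRect(np.c_[xs,ys].astype(np.float32));print(r)
S=grab('scene','s1.png')
A=(320,183);B=(315.5,286)
for z in(.158,.166,.172): print(z,onz(d,*A,z),onz(d,*B,z), onz(d,*r[0],z))
T=grab('top');print(tri(d,r[0],S,(363,181)))
# lid corners at far x edge
for z in (.126,.135,.145): print(z,onz(d,340,85,z),onz(d,130,84,z))
E
```

```text
((309.53564453125, 232.4659423828125), (14.670452117919922, 111.15599060058594), 1.3322198390960693)
0.158 [0.62310037 0.12600936 0.158     ] [0.54758563 0.10674133 0.158     ] [0.58674113 0.12290732 0.158     ]
0.166 [0.62430791 0.12647834 0.166     ] [0.55108077 0.10779401 0.166     ] [0.58905012 0.12347027 0.166     ]
0.172 [0.62521356 0.12683007 0.172     ] [0.55370213 0.10858352 0.172     ] [0.59078186 0.12389249 0.172     ]
(array([0.58505662, 0.1225791 , 0.16172789]), np.float64(0.005412276803108406))
0.126 [0.69005412 0.13077556 0.126     ] [0.64754223 0.27579123 0.126     ]
0.135 [0.68923059 0.13110127 0.135     ] [0.64801093 0.27170891 0.135     ]
0.145 [0.68831556 0.13146316 0.145     ] [0.64853171 0.26717299 0.145     ]
```

```bash
python3 -c "
import cv2
i=cv2.imread('pics/s1.png')[110:260,280:460];cv2.imwrite('pics/s1c.png',cv2.resize(i,None,fx=4,fy=4,interpolation=2))"
```

```text
(no output)
```

View pics/s1c.png

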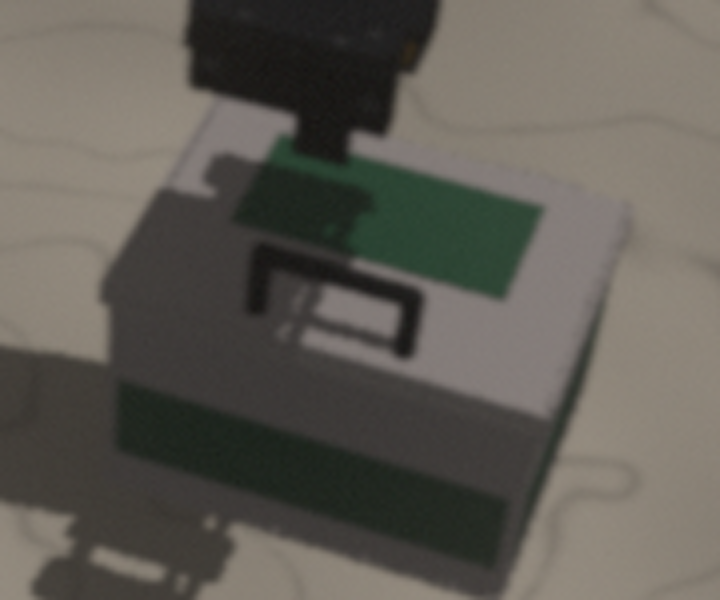

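The lid is closed, or very nearly so. The bar's midpoint is about (0.586, 0.117, 0.16), so the tool is already over it. Next I lower it and grip.

```bash

python3 -m jog '[[50,[0.003,0.001,0.05],0],[50,[0.003,0.001,0.09],0],[50,[0.003,0.001,0.119],0],[50,[0.003,0.001,0.119],0],[0,[0.003,0.001,0.119],0]]' 12
python3 -m jog '[[0,[0,0,0],0],[0,[0,0,0],0],[0,[0,0,0],0]]'
python3 -c "
from h import *
need([.583,.118,.14],.285)
ax=np.array([-.281,.96])
H=np.array([.549,.2516,.12]);r=np.hypot(.14,.038);a0=np.arctan2(.038,.14)
for th in np.arange(0,1.95,.15):
  print(th.round(2),'dy\'',round(.14-r*np.cos(th+a0),4),'dz',round(r*np.sin(th+a0)-.038,4))"
```

```text
clock: 3.2
tcp_pos: [0.5861, 0.1164, 0.1434]
tcp_rot: [0.99, 0.143, 0.001, 0.0]
ft_force: [0.6, -0.6, 0.6]
finger_gap: 0.0389
clock: 3.58
tcp_pos: [0.5846, 0.1206, 0.142]
tcp_rot: [0.989, 0.145, 0.0, -0.002]
ft_force: [-2.0, 18.5, -5.5]
finger_gap: 0.0114
shift [-0.0023  0.0021  0.002 ] roll 0.0052 tcp [0.5846 0.1206 0.142 ] yaw 0.2902 F [-2.  18.5 -5.5] t 3.58 gap 0.0114 q [ 0.29  0.36 -0.69  1.67  0.24  1.19 -1.74]
0.0 dy' 0.0 dz 0.0
0.15 dy' 0.0073 dz 0.0205
0.3 dy' 0.0175 dz 0.0397
0.45 dy' 0.0305 dz 0.0571
0.6 dy' 0.0459 dz 0.0724
0.75 dy' 0.0635 dz 0.0852
0.9 dy' 0.0827 dz 0.0953
1.05 dy' 0.1033 dz 0.1023
1.2 dy' 0.1247 dz 0.1063
1.35 dy' 0.1464 dz 0.1069
1.5 dy' 0.168 dz 0.1043
1.65 dy' 0.189 dz 0.0986
1.8 dy' 0.2088 dz 0.0897
```

```bash

python3 -m jog '[[0,[0,-0.004,0],0],[0,[0,-0.011,-0.02],0],[0,[0,-0.0215,-0.04],0],[0,[0,-0.0345,-0.057],0],[0,[0,-0.050,-0.0725],0]]'
python3 -m jog '[[0,[0,0,0],0]]'
```

```text
clock: 4.2
tcp_pos: [0.5691, 0.169, 0.2129]
tcp_rot: [0.989, 0.145, -0.001, -0.002]
ft_force: [1.5, 12.5, -19.1]
finger_gap: 0.0095
clock: 4.32
tcp_pos: [0.5688, 0.1697, 0.2138]
tcp_rot: [0.989, 0.146, -0.001, -0.002]
ft_force: [-0.7, 11.7, -13.6]
finger_gap: 0.0092
```

```bash

python3 -m jog '[[0,[0,-0.005,0.004],0],[0,[0,-0.022,-0.009],0],[0,[0,-0.041,-0.019],0],[0,[0,-0.062,-0.026],0],[0,[0,-0.083,-0.030],0]]'
python3 -m jog '[[0,[0,0,0],0]]'
python3 -c "
from h import *
grab('scene','s2.png');need([.5,.3,.23],.285)"
```

```text
clock: 4.95
tcp_pos: [0.5479, 0.2458, 0.2444]
tcp_rot: [0.99, 0.143, 0.001, -0.0]
ft_force: [8.4, 1.5, -14.4]
finger_gap: 0.0093
clock: 5.08
tcp_pos: [0.5471, 0.2476, 0.2446]
tcp_rot: [0.989, 0.145, 0.001, -0.001]
ft_force: [4.0, 2.7, -4.4]
finger_gap: 0.0093
shift [-0.0302 -0.0645  0.0147] roll 0.0054 tcp [0.5473 0.2469 0.2446] yaw 0.2904 F [ 5.5  2.7 -4.2] t 5.12 gap 0.0095 q [ 0.12  0.31 -0.77  1.53  0.22  1.39 -1.94]
```

View pics/s2.png

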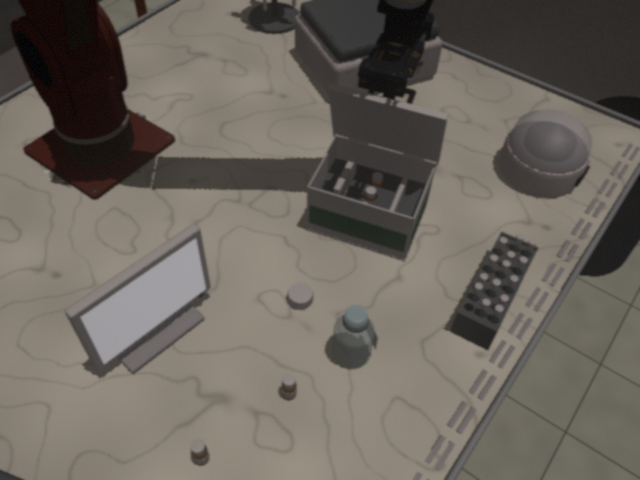

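The lid is at about 1.2 rad and following well. I'll carry on past upright.

```bash

python3 -m jog '[[0,[0,-0.022,0.001],0],[0,[0,-0.043,0.003],0],[0,[0,-0.064,0.009],0],[0,[0,-0.084,0.018],0],[0,[0,-0.090,0.021],0]]'
python3 -m jog '[[0,[0,0,0],0]]'
```

```text
clock: 5.75
tcp_pos: [0.5233, 0.3313, 0.2232]
tcp_rot: [0.99, 0.143, 0.002, 0.0]
ft_force: [9.5, -1.4, -4.6]
finger_gap: 0.0098
clock: 5.88
tcp_pos: [0.5233, 0.3311, 0.2234]
tcp_rot: [0.99, 0.143, 0.001, 0.0]
ft_force: [8.7, 0.5, -5.4]
finger_gap: 0.0096
```

```bash

python3 -m jog '[[18,[0,0,0],0],[18,[0,0,0],0],[18,[0,0,0],0]]'
python3 -m jog '[[18,[0,0,-0.03],0],[18,[0,0,-0.07],0],[18,[0,0,-0.11],0],[18,[0,0,-0.13],0],[18,[0,0,-0.13],0]]'
python3 - <<'E'
from h import *
T=grab('top','t2.png');S=grab('scene','s3.png');need([.57,.18,.3],.285)
a=T['pixels'][140:340,90:400];b=S['pixels'][90:260,280:480]
a=cv2.resize(a,None,fx=1.9,fy=1.9,interpolation=2)
b=cv2.resize(b,(0,0),fx=1.03,fy=1.03) if 0 else b
cv2.imwrite('pics/t2c.png',cv2.resize(T['pixels'][140:340,120:390,::-1],None,fx=2.9,fy=2.9,interpolation=2))
E
```

```text
clock: 6.25
tcp_pos: [0.5215, 0.3311, 0.2235]
tcp_rot: [0.99, 0.144, 0.0, -0.0]
ft_force: [-0.2, -0.1, -1.0]
finger_gap: 0.0152
clock: 6.88
tcp_pos: [0.5221, 0.3313, 0.3546]
tcp_rot: [0.99, 0.144, 0.001, -0.001]
ft_force: [-0.2, -0.1, -0.4]
finger_gap: 0.0155
shift [0.0036 0.158  0.0522] roll 0.0029 tcp [0.5217 0.3305 0.3522] yaw 0.2879 F [-0.5 -0.2  0.1] t 6.97 gap 0.0157 q [-0.04  0.33 -0.8   1.29  0.23  1.61 -2.09]
```

View pics/t2c.png

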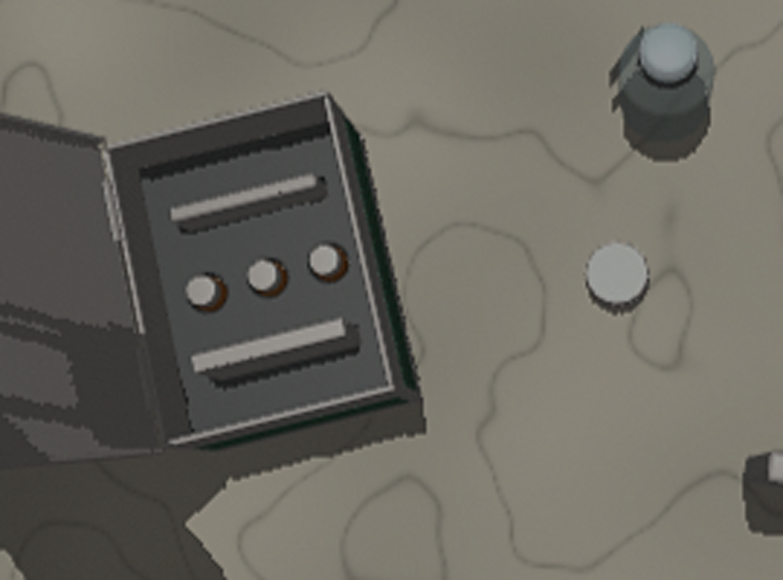

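The lid leans back on its own. Both plates are visible: the lower one at (270,346) in the crop looks longer and thicker and casts the bigger shadow, so I expect it to be the tray at case x=−52. I'll check this by numbers.

```bash

python3 -m jog '[[60,[0,0.03,0],-0.18],[60,[0,0.06,0],-0.36],[60,[0,0.09,0],-0.54],[60,[0,0.12,0],-0.72],[60,[0,0.14,0],-0.9]]'
python3 - <<'E'
from h import *
T=cv2.imread('pics/t2.png');d=grab('top')
g=T.min(2);m=np.zeros_like(g);m[195:275,172:245]=(g[195:275,172:245]>105)*255
n,l,st,c=cv2.connectedComponentsWithStats(m)
for i in range(1,n):
    if st[i,4]<60: continue
    ys,xs=np.where(l==i);r=cv2.minAreaRect(np.c_[xs,ys].astype(np.float32));print(r, st[i,4])
    for z in(.09,.11): print(z,onz(d,*r[0],z))
C=np.array([120+330/2.9,140+97/2.9]),np.array([120+393/2.9,140+387/2.9]),np.array([120+170/2.9,140+442/2.9]),np.array([120+105/2.9,140+145/2.9])
P=[onz(d,*p,.12)[:2] for p in C];print(np.round(P,4),np.mean(P,0))
# marker: full length ends
for z,a,b in((.11,(193,362),(345,328)),(.09,(171,213),(318,181))):
    p=[onz(d,120+u/2.9,140+v/2.9,z) for u,v in(a,b)];print(p,np.linalg.norm(p[0]-p[1]))
need([.52,.166,.30],1.855)
E
```

```text
clock: 7.6
tcp_pos: [0.5618, 0.1942, 0.3514]
tcp_rot: [0.828, 0.561, -0.001, -0.0]
ft_force: [0.8, 1.0, -0.3]
finger_gap: 0.0503
((203.3823699951172, 207.52943420410156), (3.6380343437194824, 50.9324836730957), 75.96376037597656) 181
0.09 [0.61816549 0.19557835 0.09      ]
0.11 [0.61409714 0.18976248 0.11      ]
((231.0, 229.0), (8.0, 8.0), 90.0) 70
0.09 [0.5774751  0.14014576 0.09      ]
0.11 [0.57432061 0.13557486 0.11      ]
((210.0, 234.5), (9.0, 8.0), 90.0) 71
0.09 [0.56620297 0.1797463  0.09      ]
0.11 [0.56330165 0.17428601 0.11      ]
((188.5, 240.0), (8.0, 9.0), 90.0) 73
0.09 [0.55491694 0.2202923  0.09      ]
0.11 [0.5522691  0.21392137 0.11      ]
((212.02943420410156, 258.61767578125), (5.578319072723389, 53.11530303955078), 75.96376037597656) 303
0.09 [0.52039186 0.17321535 0.09      ]
0.11 [0.51851943 0.16790174 0.11      ]
[[0.6778 0.1335]
 [0.4923 0.0845]
 [0.4552 0.2225]
 [0.644  0.2779]] [0.56734993 0.17958843]
[array([0.50612191, 0.21453852, 0.11      ]), array([0.52968447, 0.11849462, 0.11      ])] 0.0988919837130178
[array([0.60585965, 0.2420921 , 0.09      ]), array([0.62895727, 0.1453972 , 0.09      ])] 0.09941530408982896
shift [-0.0393 -0.0307  0.0514] roll -0.6555 tcp [0.563  0.1916 0.3513] yaw 1.1995 F [ 1.7 -1.7  1. ] t 7.65 gap 0.0516 q [ 0.29  0.3  -0.89  1.35  0.23  1.6  -0.94]
```

```bash

python3 -m jog '[[45,[-0.02,-0.015,0.0],-0.18],[45,[-0.0393,-0.03,0],-0.36],[45,[-0.0393,-0.03,0.05],-0.54],[45,[-0.0393,-0.03,0.1],-0.64],[45,[-0.0393,-0.03,0.14],-0.64]]'
python3 -m jog '[[45,[0,0,0],0],[45,[0,0,0],0]]'
python3 -c "
from h import *
d=grab('wrist','w2.png');need([.518,.167,.084],1.84);print(proj(d,[.518,.167,.11]))"
```

```text
clock: 8.28
tcp_pos: [0.5178, 0.1708, 0.2101]
tcp_rot: [0.611, 0.791, -0.001, -0.001]
ft_force: [0.5, 0.2, 1.0]
finger_gap: 0.0391
clock: 8.52
tcp_pos: [0.5195, 0.1718, 0.2143]
tcp_rot: [0.611, 0.792, 0.0, 0.0]
ft_force: [0.4, 1.1, 1.3]
finger_gap: 0.039
shift [-0.0043 -0.0033  0.1308] roll -0.013 tcp [0.5199 0.1719 0.2148] yaw 1.827 F [ 0.4 -0.4  0.5] t 8.57 gap 0.0389 q [ 0.45  0.25 -0.98  1.69  0.22  1.31 -0.31]
(np.float64(310.73799896294344), np.float64(245.2747495737557))
```

View pics/w2.png

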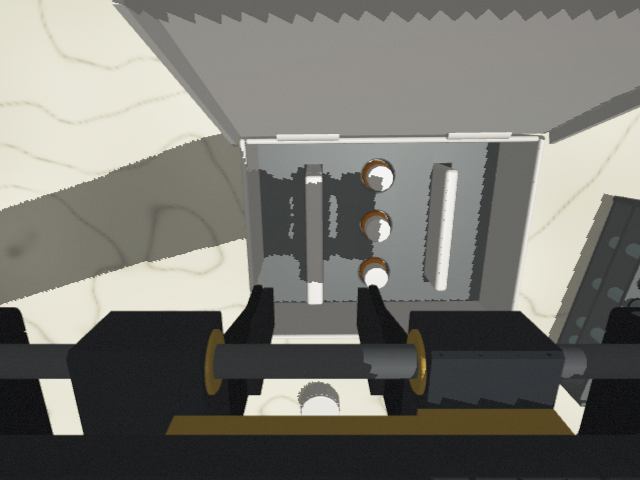

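The wrist view shows the left plate, spanning (315,165–303), as the longer one, so it is the tray. It is centred between the jaws to within about 3 mm. I'll descend and grip.

```bash

python3 -m jog '[[45,[0.001,0.0,0.04],0],[45,[0.001,0,0.08],-0.01],[45,[0.001,0,0.11],-0.01],[45,[0.001,0,0.129],-0.01],[45,[0.001,0,0.129],-0.01]]'
python3 -m jog '[[0,[0,0,0],0],[0,[0,0,0],0],[0,[0,0,0],0],[0,[0,0,0],0],[0,[0,0,0],0]]' 20
python3 -c "
from h import *
need([.518,.167,.084],1.84)"
```

```text
clock: 9.2
tcp_pos: [0.519, 0.1721, 0.0841]
tcp_rot: [0.607, 0.795, -0.0, -0.0]
ft_force: [-0.8, -0.2, 0.2]
finger_gap: 0.0392
clock: 9.82
tcp_pos: [0.5193, 0.1721, 0.0845]
tcp_rot: [0.607, 0.795, 0.0, 0.0]
ft_force: [-1.9, -0.6, 5.6]
finger_gap: 0.0119
shift [-0.0046 -0.0026  0.0005] roll -0.0023 tcp [0.5193 0.1721 0.0845] yaw 1.8377 F [-1.9 -0.6  5.6] t 9.82 gap 0.0119 q [ 0.38  0.39 -0.92  1.84  0.35  1.08 -0.41]
```

Gripped at a 11.9 mm gap, with small side forces. I'll draw the tray straight up.

```bash

python3 -m jog '[[0,[0,0,-0.02],0],[0,[0,0,-0.05],0],[0,[0,0,-0.09],0],[0,[0,0,-0.13],0],[0,[0,0,-0.17],0]]'
python3 -m jog '[[0,[0,0,0],0],[0,[0,0,0],0]]'
python3 - <<'E'
from h import *
need([.5,-.25,.25],1.45)
T=grab('top','t3.png');S=grab('scene','s4.png')
a=T['pixels'][120:360,130:540,::-1];b=S['pixels'][70:385,50:460,::-1]
cv2.imwrite('pics/c4.png',cv2.resize(np.vstack([a,b]),None,fx=1.08,fy=1.08,interpolation=2))
E
```

```text
clock: 10.45
tcp_pos: [0.5186, 0.1723, 0.2565]
tcp_rot: [0.606, 0.795, 0.0, 0.0]
ft_force: [1.3, 0.3, -1.1]
finger_gap: 0.0121
clock: 10.7
tcp_pos: [0.5187, 0.172, 0.2542]
tcp_rot: [0.607, 0.795, -0.0, 0.0]
ft_force: [0.1, -0.2, -1.3]
finger_gap: 0.0118
shift [-0.4021 -0.1294  0.0043] roll 0.3878 tcp [0.5187 0.172  0.2542] yaw 1.8378 F [ 0.1 -0.2 -1.3] t 10.7 gap 0.0118 q [ 0.47  0.23 -0.99  1.63  0.19  1.39 -0.29]
```

View pics/c4.png

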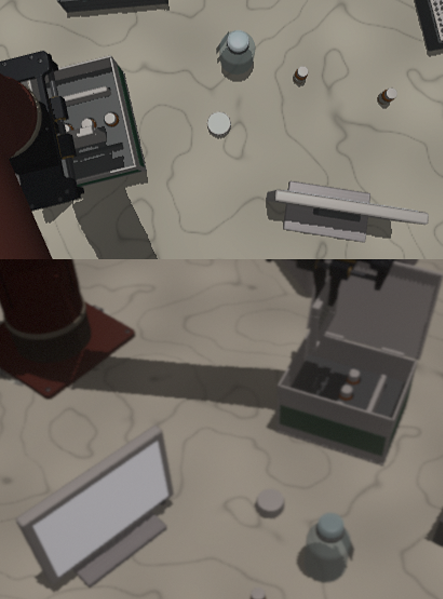

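The tray is out, and the cover, vials and lid are undisturbed. Next I measure the panel from its top face, starting with a print of the brightness profiles across it.

```bash
python3 - <<'E'
from h import *
i=cv2.imread('pics/top0.png').min(2);d=grab('top')
for u in (382,384,386,388,400,430,455,480,505,520,524,526): print(u,i[290:332,u].tolist())
m=np.zeros_like(i);m[290:332,375:532]=(i[290:332,375:532]>142)*255
n,l,st,c=cv2.connectedComponentsWithStats(m);k=1+st[1:,4].argmax();ys,xs=np.where(l==k);r=cv2.minAreaRect(np.c_[xs,ys].astype(np.float32));print(r)
E
```

```text
382 [105, 103, 103, 103, 104, 102, 87, 50, 50, 51, 51, 49, 50, 51, 48, 49, 49, 49, 51, 50, 50, 49, 46, 45, 46, 48, 49, 49, 50, 50, 49, 50, 49, 71, 109, 104, 103, 103, 102, 104, 103, 104]
384 [103, 104, 105, 103, 105, 97, 62, 44, 47, 47, 48, 51, 45, 45, 46, 46, 48, 50, 50, 51, 51, 51, 48, 48, 47, 45, 47, 48, 50, 50, 49, 51, 50, 48, 68, 106, 103, 103, 103, 103, 103, 103]
386 [103, 103, 104, 104, 100, 92, 103, 111, 115, 119, 119, 121, 122, 122, 114, 88, 46, 47, 51, 50, 51, 51, 50, 51, 49, 46, 42, 47, 48, 50, 51, 51, 50, 48, 69, 106, 103, 103, 102, 103, 103, 103]
388 [103, 103, 103, 103, 100, 89, 103, 127, 137, 133, 131, 129, 129, 128, 121, 94, 63, 46, 49, 50, 50, 50, 50, 52, 49, 50, 47, 43, 47, 49, 51, 51, 49, 47, 71, 107, 104, 104, 103, 103, 104, 103]
400 [121, 121, 122, 121, 121, 118, 120, 113, 106, 128, 133, 131, 130, 128, 128, 125, 116, 89, 55, 46, 50, 51, 51, 50, 52, 50, 51, 50, 50, 51, 49, 51, 50, 49, 49, 77, 113, 112, 112, 110, 110, 110]
430 [104, 100, 88, 101, 115, 115, 114, 115, 115, 114, 117, 113, 88, 115, 130, 130, 128, 127, 126, 124, 123, 107, 85, 44, 30, 29, 28, 31, 31, 29,
[... 721 characters left out ...]
 107, 107, 107, 106, 106, 108, 108, 108, 108, 108, 108, 108, 108, 109, 101, 82, 112, 119, 120, 118, 119, 118, 117, 117, 109, 85, 73, 111, 111, 110, 109]
524 [104, 104, 104, 105, 105, 105, 105, 105, 106, 106, 106, 106, 107, 106, 107, 107, 107, 107, 108, 109, 106, 109, 109, 108, 109, 108, 103, 95, 113, 121, 121, 118, 118, 119, 120, 117, 101, 92, 110, 110, 110, 109]
526 [104, 105, 105, 105, 105, 105, 105, 106, 108, 107, 106, 106, 105, 107, 105, 107, 107, 107, 107, 107, 108, 107, 108, 109, 108, 108, 108, 105, 102, 109, 98, 96, 98, 96, 90, 98, 93, 109, 109, 110, 108, 109]Traceback (most recent call last):
  File "<stdin>", line 5, in <module>
ValueError: attempt to get argmax of an empty sequence
```

```bash
python3 - <<'E'
from h import *
d=grab('top');S=grab('scene')
a=onz(d,385.5,296.5,.19)[:2];b=onz(d,526,318,.19)[:2];L=np.linalg.norm(a-b);y=(a-b)/L;n=np.array([y[1],-y[0]])
print('lit edge',a,b,L,'yaw',np.arctan2(-y[0],y[1]),'n',n);c=(a+b)/2
p,q=onz(d,385.5,307,.19)[:2],onz(d,430,312.5,.19)[:2];print('thick',(c-p)@n,(c-q)@n)
# foot far edge at z=.012 : col 400..470
for u,v in((400,289.5),(430,293),(455,297)): print('foot',(onz(d,u,v,.012)[:2]-(c-.009*n))@n)
# check vs scene: project face rectangle
for s in(.115,-.115):print('proj top',proj(S,[*(c+s*y),.19]))
print('face centre px',proj(S,[*c,.109]),'lit quad mean',np.mean([[195,240],[204,288],[104,362],[82,316]],0))
t=c+.045*n;yw=np.arctan2(n[1],n[0])+np.pi/2
print('c',c,'target',t);need([*t,.25],yw)
E
```

```text
lit edge [ 0.45477106 -0.14218685] [ 0.42567031 -0.36650327] 0.22619617590660165 yaw -0.12901027458172762 n [ 0.99168971 -0.12865271]
thick 0.016776990053734578 0.014611721714834203
foot 0.033372508507927764
foot 0.03545028888034566
foot 0.03504750979711155
proj top (np.float64(200.4109810499646), np.float64(227.66674199160664))
proj top (np.float64(69.46688438345603), np.float64(317.4074977430795))
face centre px (np.float64(148.9235267710474), np.float64(301.03444057759685)) lit quad mean [146.25 301.5 ]
c [ 0.44022068 -0.25434506] target [ 0.48484672 -0.26013443]
shift [-0.4078 -0.1466  0.0034] roll 0.3962 tcp [0.5185 0.1719 0.2533] yaw 1.838 F [ 0.7 -0.8 -1.2] t 10.95 gap 0.0122 q [ 0.47  0.23 -0.99  1.63  0.19  1.39 -0.29]
```

```bash

python3 -m jog '[[0,[-0.03,-0.01,0],0.05],[0,[-0.07,-0.025,0],0.13],[0,[-0.12,-0.043,0],0.21],[0,[-0.17,-0.061,0],0.29],[0,[-0.22,-0.079,0],0.37]]'
python3 -c "
from h import *
need([.4848,-.2601,.25],1.445)"
```

```text
clock: 11.58
tcp_pos: [0.5002, -0.0626, 0.2538]
tcp_rot: [0.743, 0.669, -0.0, -0.0]
ft_force: [0.5, -0.4, -0.5]
finger_gap: 0.0118
shift [-0.198   0.0055  0.0039] roll 0.0202 tcp [ 0.5002 -0.0626  0.2538] yaw 1.4652 F [ 0.5 -0.4 -0.5] t 11.57 gap 0.0118 q [ 0.82  0.08 -0.81  1.73  0.06  1.36 -0.11]
```

```bash

python3 -m jog '[[0,[-0.05,0.001,0],0.02],[0,[-0.1,0.003,0],0.02],[0,[-0.15,0.004,0],0.02],[0,[-0.185,0.005,0],0.02],[0,[-0.198,0.005,0],0.02]]'
python3 -m jog '[[0,[0,0,0],0],[0,[0,0,0.03],0],[0,[0,0,0.06],0],[0,[0,0,0.06],0]]'
python3 - <<'E'
from h import *
need([.4848,-.2601,.133],1.442)
T=grab('top','t5.png');S=grab('scene','s5.png');W=grab('wrist','w5.png')
a=cv2.resize(S['pixels'][180:400,20:270,::-1],(460,405),interpolation=2);b=cv2.resize(W['pixels'][:,:,::-1],(336,252));b=cv2.copyMakeBorder(b,0,153,0,0,0)
cv2.imwrite('pics/c5.png',np.hstack([a,b]))
E
```

```text
clock: 12.2
tcp_pos: [0.4845, -0.2606, 0.2532]
tcp_rot: [0.75, 0.661, -0.0, -0.001]
ft_force: [0.7, -0.1, -0.2]
finger_gap: 0.0121
clock: 12.7
tcp_pos: [0.4846, -0.256, 0.1924]
tcp_rot: [0.748, 0.663, -0.0, -0.002]
ft_force: [-1.5, -0.5, -1.4]
finger_gap: 0.0117
shift [-0.0042  0.0008  0.0594] roll 0.0084 tcp [ 0.4846 -0.256   0.1924] yaw 1.4504 F [-1.5 -0.5 -1.4] t 12.7 gap 0.0117 q [ 0.99  0.21 -0.66  1.73  0.13  1.26  0.18]
```

View pics/c5.png

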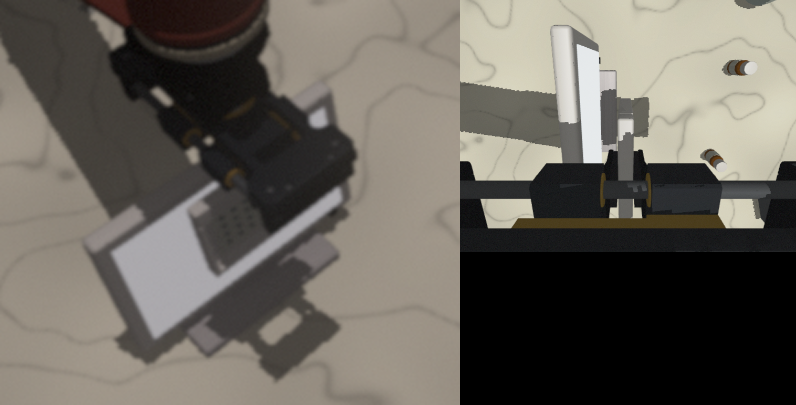

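Both views show the tray upright in front of the lit face with its spotted side outward, and clear of the panel. I'll lower it to the face's height.

```bash

python3 -m jog '[[0,[-0.004,0,0.02],0.008],[0,[-0.004,0,0.04],0.008],[0,[-0.004,0,0.057],0.008],[0,[-0.004,0,0.057],0.008],[0,[-0.004,0,0.057],0.008]]'
python3 - <<'E'
from h import *
need([.4848,-.2601,.133],1.442)
T=grab('top','t6.png');S=grab('scene','s6.png');W=grab('wrist','w6.png')
a=cv2.resize(S['pixels'][100:400,20:440,::-1],(560,400),interpolation=2);b=cv2.resize(W['pixels'][0:320,60:460,::-1],(500,400));
cv2.imwrite('pics/c6.png',cv2.resize(np.hstack([a,b]),None,fx=.75,fy=.75,interpolation=3))
E
```

```text
clock: 13.48
tcp_pos: [0.4853, -0.2625, 0.1375]
tcp_rot: [0.752, 0.659, 0.0, 0.0]
ft_force: [0.4, 0.1, -0.1]
finger_gap: 0.0117
shift [ 0.0023 -0.0008  0.0045] roll -0.0022 tcp [ 0.4853 -0.2625  0.1375] yaw 1.4398 F [ 0.4  0.1 -0.1] t 13.47 gap 0.0117 q [ 0.98  0.26 -0.65  1.79  0.17  1.15  0.15]
```

View pics/c6.png

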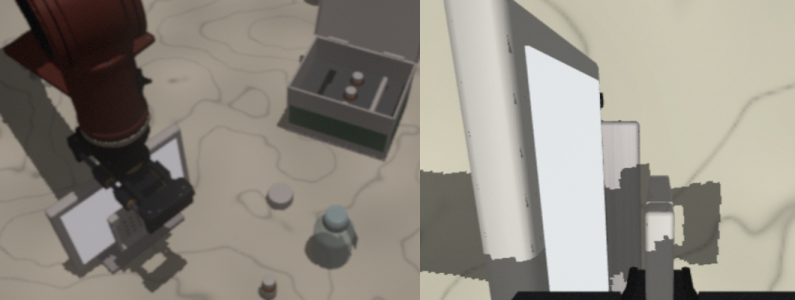

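```bash

python3 -m jog '[[0,[0.002,0,0.005],0],[0,[0.002,0,0.005],0],[0,[0.002,0,0.005],0],[0,[0.002,0,0.005],0]]'
python3 - <<'E'
from h import *
need([.4848,-.2601,.133],1.442)
W=cams.grab_frame('wrist');s=manip.sense();c=np.array([.4402,-.2543]);n=np.array([.9917,-.1287]);y=np.array([.1287,.9917])
for uv in((316,219),):
  p=onz(W,*uv,s['tcp_pos'][2]+.0255)[:2];print('tray +y end rel. face: off',(p-c)@n,'along',(p-c)@y)
g=W['pixels'].min(2);print(g[205:235,316].tolist(),g[240,290:345].tolist())
print('tcp off',(s['tcp_pos'][:2]-c)@n,'along',(s['tcp_pos'][:2]-c)@y)
E
```

```text
clock: 14.12
tcp_pos: [0.4852, -0.2605, 0.1322]
tcp_rot: [0.752, 0.659, 0.0, 0.0]
ft_force: [-0.8, 0.2, 0.1]
finger_gap: 0.0121
shift [ 0.0003 -0.0005 -0.0008] roll -0.0023 tcp [ 0.4852 -0.2605  0.1322] yaw 1.4397 F [-0.8  0.2  0.1] t 14.12 gap 0.0121 q [ 0.97  0.26 -0.65  1.79  0.17  1.14  0.14]
tray +y end rel. face: off 0.04597665560658594 along 0.04908483889525879
[91, 90, 91, 92, 88, 87, 93, 94, 91, 89, 134, 96, 86, 92, 90, 91, 93, 93, 94, 93, 115, 143, 167, 178, 191, 200, 209, 209, 210, 209] [80, 81, 79, 80, 76, 77, 83, 90, 86, 93, 118, 151, 167, 181, 194, 202, 201, 204, 202, 205, 205, 205, 206, 208, 207, 207, 208, 208, 209, 209, 211, 212, 211, 211, 212, 214, 210, 199, 186, 172, 149, 147, 177, 177, 177, 177, 176, 175, 175, 176, 177, 175, 154, 89, 89]
tcp off 0.04541889166232469 along -0.00035659612524878794
```

The tray sits 45 mm off the face (39 mm clear gap), centred to within about 5 mm and parallel, with almost no contact force. I'm handing in.

```bash
python3 -c "
from h import *
print(ticket.hand_in());s=manip.sense();print(s['clock'],s['ft_force'],s['finger_gap'])"
```

```text
the job is handed in; nothing more can be done
None
the job is handed in; nothing more can be done
```

I swung the lid back by its handle to about 1.8 rad and let go. I then drew the framed tray straight up out of the slot at case x = −52 mm. It is still in the gripper, in front of the panel's lit face, with its spotted side facing outward. I handed the job in at about 14.2 s, and it returned no verdict.

My last checks showed:
- **Distance:** the tray's centre plane is about 45 mm from the lit face, which leaves about 39 mm clear.
- **Alignment:** it is parallel to within about 0.01 rad. Sideways it is centred to within about 5 mm.
- **Height:** the tray's centre is at about 115 mm, against 109 mm for the face. I left it about 6 mm high on purpose, so the gripper body stays about 12 mm above the panel's top edge.
- **Grip and contact:** the finger gap is 12 mm, which matches the tray's thickness, and the wrist force is under 1 N.
- **Rest of the scene:** the last pictures show the lid still open and nothing out of place. They do not show all the vials: one in the case and the farther one beyond the panel were last seen in earlier pictures.

One thing disagreed along the way. My estimate of the handle's position was about 4 mm off, so the side force on gripping was 18.5 N, and 19 N early in the swing. I corrected the path and the force dropped.

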